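Present a notched slide for reading over the lab book

ROBOT

A 6-joint arm with a two-finger parallel gripper is mounted at the origin on a cart in front of the work surface, level with it; the furniture and walls round the work are solid. World frame = base frame: x ahead of the robot, y to its left, z up, the work surface at z = 0. Lengths are in m, angles in degrees, forces in N, time in s.
With the tool pointing down it reaches from about 0.25 to 0.725 m from the base axis. Payload 9.7 kg.
Tool frame: the origin (TCP) lies midway between the tips of the shut fingers; the grasp point (between the pads) lies 19 mm behind it; x points along the fingers, y is the direction in which the jaws open and shut, and the axes are right-handed (so a half turn about x gives the same grasp; the last joint's range is limited). The gripper opens to 85 mm and grips with 20 to 120 N. Pads are 22 mm wide; open, the fingers measure 114 mm over their backs; the gripper's body (76 mm by 85 mm) begins 54 mm behind the grasp point. The pads swing forward as they close: fully open they stand 13 mm farther back than shut.
Start: joints at [-71.047, 4.979, 10.078, 95.1, 0, 90], TCP at [0.179, -0.52, 0.231] pointing down, gripper open.
Joint ranges: [-179.16, 179.16], [-48.56, 103.87], [-65.8, 70.77], [-126.05, 130.52], [-82.76, 87.17], [-180, 180]. Speed limits (degrees/s): [127.2, 127.2, 147.25, 180, 180, 180].

INTERFACE

Orientations are given as [roll, pitch, yaw] about the fixed x, y, z axes, in that order (R = Rz(yaw) Ry(pitch) Rx(roll)).
In Python, from workcell import bot, cams gives the robot as it stands.
- The arm moves only by the tool apply_moves, never from a script. Its argument "commands" is a list of rows, each a list of 5 numbers: the shift along the tool's x, y, z in m, then the turn about the tool's x in rad, then the opening, from -1 (shut) to 1 (fully open). In form: [[tx, ty, tz, roll, hand], ...]. A call has 1 to 12 rows; each row is the pose to reach, as a shift and turn from the pose measured when the call began, along the tool's axes at that moment; what a row does not reach only later rows make up. A row lasts 1/10 s, in which the tool goes at most 50 mm and 8.59 degrees, less where a joint would pass 70% of its speed; a pose out of reach is approached as far as the arm can. A call with a gripper value outside its range is refused whole. The fingers move at their own pace and stop on an object; "newtons" is the grip in N (left out, the last holds). Time passes only in rows, so rows that repeat a pose let the fingers close. It gives the time, the measured TCP pose, the force and the opening at its end, in the units of the state.
- bot.get_obs(): the state, without advancing time (a new reading comes with each control period).
- cams.camera(name): name is "side" or "top"; returns a dict with "frame" (480x640x3 uint8, blue, green, red), "depth" (480x640 float32, m along the optical axis (not along the pixel's ray), 0 where there is no reading), "camera_matrix" (3x3 intrinsics, pixels), "D" ([k1, k2, p1, p2, k3] as OpenCV has them; the pictures are not rectified), "R" (3x3) and "t" (3): a world point X has camera coordinates R X + t. Camera axes: x right, y down, z forward; pixel columns grow to the right and rows downward; lengths in m; the calibration is good to about 2 mm. A picture is of the moment at which its call begins.
- bot.job_done(): hands the job in, once; it reports no verdict.
Trained networks look in the newest picture that a camera, given by its name, has taken for a name from the list of things; names that differ only in an ending like _2 or _b are one class to them, and where a whole thing is asked for, a point or a joint stands for the part that bears it (a point fixed in the world has none). Each returns a list of dicts, best first, with "confidence" (0 to 1); they miss things now and then, are a little off and sometimes report something else, mostly with a low value. They report only what shows in the picture. A call takes as long as a camera call. They do not tell look-alikes from the thing itself.
- cams.spot_in(name, camera): "rect" ([left, top, right, bottom] in pixels, round what is visible of it).
The state is a dict: "time": time; "q": joint angles; "qd": joint speeds; "joint_efforts": joint torques, N m; "ee_pos": TCP position; "tcp_rot": TCP orientation; "wrist_force": force on the tool from outside, world axes, zero at the start; "torque": the same for the moment, N m; "opening": finger opening in m.
Only numpy, scipy, OpenCV 4.12 (cv2) and the standard library are available. Lean on these libraries where they do the work, as an engineer would, in place of code of your own. Each camera call takes 0.05 s, during which the arm holds its last target. There are 200 camera calls.

TASK

Take the mounted slide out of its stand by its plain end, keeping your fingers off the frosted end (the end with the small corner notch). Carry it over the lab book and hold it there, still, with the frosted label above the middle of the book, about 15 cm up, and the labelled face tipped upwards at least half-way from upright to flat, so that the label can be read from above. Finish while still holding it like that: do not put it down, and leave the stand, the book and the other things where they are.

Things in the scene. Friction and masses are not known exactly. Their poses are not given: they have to be found in the camera images.
- slide: Grey framed slide with glass window, loose, 40 g, standing on its long edge: 110 mm long (x), 8 thick (y, flat faces), 50 high (z). Origin: centre of its underside, 6 mm above the worktop at the start. +x: to the frosted, notched end (plain half: x < 0); +z: to the notched edge; +y: out of the labelled face. Facing the labelled face with the notch at the top, the notch is at the upper left.
- label (a point): Centre of the frosted, pale label field, at (38, 4, 21) mm in the slide's frame; 30 mm long, 34 mm high, on the +y face only, at the notched end.
- notch (a point): Middle of the 10 x 10 mm square cut out of one upper corner of the slide, at (50, 0, 45) mm in the slide's frame. It marks the frosted end. Facing the slide's plain back, it is at the upper right.
- slide_stand: Black slide stand fixed to the worktop, 134 (x) x 70 (y) x 20 mm high, origin at the centre of its underside, z up. One slot along x through its middle, 114 mm long, 10 mm wide, 14 mm deep (slot floor 6 mm above the worktop). It looks the same from both ends and may stand at any yaw, so only the slide shows which end is which. Keep the arm clear of the monitor (behind, left) and microscope (right).
- lab_book: Ring-bound paper lab book lying flat, page up, 210 (x) x 152 (y) x 14 mm thick, loose, origin at the centre of its underside. The label is to be held above its middle.
- timer: Bench timer lying flat, 70 x 64 x 16 mm, loose, bystander; origin at the centre of its underside.
- slide_box: Small carton, 62 x 85 x 34 mm, loose, bystander; origin at the centre of its underside.
- marker: Marker pen lying flat, 17 x 135 x 16 mm, loose, bystander; origin at the centre of its underside.
Things that resemble listed ones, but are neither listed nor needed, are in the scene too. There is more than one size of the slide; the one meant has the size given above.

How it is judged:
By the outcome, as a careful person would: the job done as asked, in the order asked, and still so for the second after the job is handed in, while the arm keeps its last pose, push and grip.
It also fails if it takes over 32 s, if anything falls off the work surface, if the arm or the gripper's body presses on something with over 40 N, if the wrist force passes 120 N, or if a joint passes its speed limit or range.

## Working session

There is one attempt and no reset: what is moved stays moved. The work goes in short steps, Python scripts to look and compute and a tool call to move; the robot and the scene stay as the last step left them, time stands still between calls to the robot, and variables do not carry over. Pictures are saved under pics/ and viewed, about 8 in all and at most 12, crops included, and the job is handed in when it is done.

Besides the shell and the picture viewer there is one more tool, called after ">>>" as name(argument=value, ...) on one line, values as JSON. apply_moves: Moves the arm, as the interface text tells. Its arguments: {"type":"object","properties":{"commands":{"type":"array"},"newtons":{"type":"number"}},"required":["commands"]}

```bash
mkdir -p pics; ls; python3 - <<'E'
from workcell import bot,cams
import cv2,numpy as np
print(bot.get_obs())
ims=[]
for c in ("top","side"):
    d=cams.camera(c); np.savez(f"{c}0.npz",**d); cv2.imwrite(f"pics/{c}0.png",d["frame"])
    print(c,d["camera_matrix"].tolist(),d["D"],d["R"].tolist(),d["t"])
    for n in ("slide","slide_stand","lab_book","notch","label","timer","slide_box","marker"):
        print(n,[( [round(v) for v in r["rect"]],round(r["confidence"],2)) for r in cams.spot_in(n,c)])
E
```

```text
pics
{'time': 0.0, 'q': array([-7.10450647e+01,  5.01206517e+00,  1.00333081e+01,  9.50985770e+01,
        1.00068009e-03,  8.99999597e+01]), 'qd': array([-0.01052017,  0.05918319, -0.01294091, -0.02490438,  0.00840959,
       -0.13606845]), 'joint_efforts': array([ 5.29457539e-04, -5.20395541e+01,  4.64796317e+01,  1.63446693e-02,
        7.77834816e-05,  1.61836232e-05]), 'ee_pos': array([ 0.17858411, -0.5199588 ,  0.23056354]), 'tcp_rot': array([-90.74138851,  89.9226594 , 108.21358649]), 'wrist_force': array([ 0.09839858, -1.77070832,  0.7484619 ]), 'torque': array([ 0.00338116, -0.04201282, -0.03917523]), 'opening': 0.08502763659892836}
top [[594.9113350272864, 0.0, 316.43571164830854], [0.0, 594.9113350272864, 233.22517482831913], [0.0, 0.0, 1.0]] [-0.08879223  0.          0.          0.          0.        ] [[-0.023371541352485568, -0.9997255005424313, 0.0016415297726275506], [-0.99028942546628, 0.022925800604171265, -0.1371176920616847], [0.13704241994533756, -0.004830241385598176, -0.9905534028530126]] [-0.01756822  0.49874202  1.61385366]
slide [([219, 245, 239, 267], 0.45)
[... 530 characters left out ...]
   0.          0.          0.        ] [[0.9561341767649597, -0.2923731964518292, -0.01803746153239553], [-0.12201386158864905, -0.3415229404777744, -0.9319198992980248], [0.2663081928935318, 0.8932412860610256, -0.3622153382641694]] [-0.48936019  0.11765662  1.56787612]
slide [([292, 231, 311, 250], 0.64), ([267, 226, 280, 237], 0.46)]
slide_stand [([280, 239, 322, 260], 0.56)]
lab_book [([296, 266, 358, 311], 0.84)]
notch [([265, 229, 287, 237], 0.55), ([295, 226, 309, 250], 0.51)]
label [([265, 222, 286, 235], 0.57), ([294, 230, 308, 250], 0.5)]
timer [([250, 213, 269, 219], 0.48)]
slide_box [([295, 204, 320, 221], 0.73), ([281, 236, 324, 261], 0.66)]
marker [([307, 327, 332, 338], 0.62)]
```

```bash
python3 - <<'E'
import cv2,numpy as np
t=cv2.imread("pics/top0.png");s=cv2.imread("pics/side0.png")
cv2.imwrite("pics/full.png",cv2.resize(np.hstack([t,s]),(800,300),interpolation=cv2.INTER_AREA))
a=cv2.resize(t[215:275,205:325],None,fx=6,fy=6,interpolation=cv2.INTER_CUBIC)[:300]
b=cv2.resize(s[215:275,245:345],None,fx=5,fy=5,interpolation=cv2.INTER_CUBIC)
c=np.zeros((600,720,3),np.uint8);c[:300]=a;c[300:,:500]=b
cv2.imwrite("pics/crop.png",c)
E
```

```text
(no output)
```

View pics/full.png

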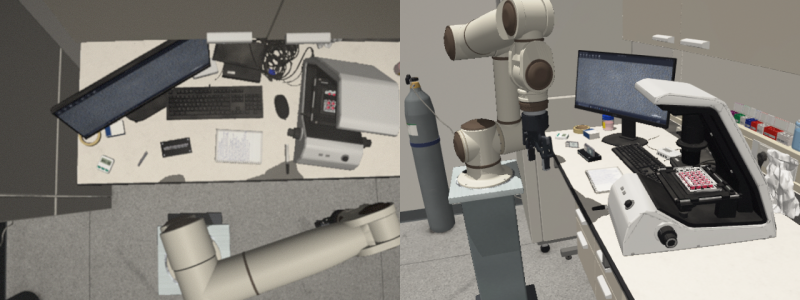

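View pics/crop.png

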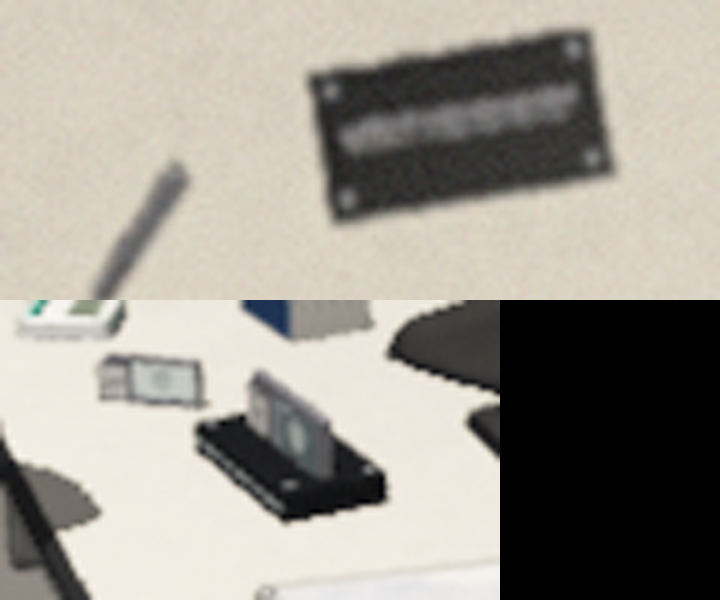

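Top: stand at (255–310, 220–251) holding a slide. A second slide stands on its own at (220–236, 244–270), not mounted. In the side view the mounted slide's pale field is at its left (far) end. Next I'll measure and rectify the face to confirm.

```bash
cat > geo.py <<'E'
import cv2,numpy as np
def load(c): return dict(np.load(f"{c}.npz"))
def ray(d,uv):
    p=cv2.undistortPoints(np.float64(uv).reshape(-1,1,2),d["camera_matrix"],d["D"]).reshape(-1,2)
    return -d["R"].T@d["t"], np.c_[p,np.ones(len(p))]@d["R"]
def onz(d,uv,z):
    c,r=ray(d,uv); return c+r*((z-c[2])/r[:,2])[:,None]
def proj(d,X): return cv2.projectPoints(np.float64(X).reshape(-1,3),cv2.Rodrigues(d["R"])[0],d["t"],d["camera_matrix"],d["D"])[0].reshape(-1,2)
E
python3 - <<'E'
from geo import *
t=load("top0");s=load("side0")
print("cams",-t["R"].T@t["t"],-s["R"].T@s["t"])
g=cv2.cvtColor(t["frame"],cv2.COLOR_BGR2GRAY)
def rect(roi,mask,z,n):
    x0,y0,x1,y1=roi; yy,xx=np.nonzero(mask[y0:y1,x0:x1]); P=onz(t,np.c_[xx+x0,yy+y0],z)[:,:2]
    r=cv2.minAreaRect(np.float32(P*1000)); print(n,len(P),r); return r
r=rect((250,215,316,256),g<110,0.02,"stand")
m=np.zeros_like(g); m[227:243,261:304]=(g[227:243,261:304]>75)
cx,cy=np.array(r[0])/1000
# slide pixels: brighter strip in the stand interior
yy,xx=np.nonzero(m); P=onz(t,np.c_[xx,yy],.056)[:,:2]
mu=P.mean(0); u=np.linalg.svd(P-mu)[2][0]; a=(P-mu)@u; print("slide top",mu,u,a.min(),a.max(),np.degrees(np.arctan2(u[1],u[0])))
hsv=cv2.cvtColor(t["frame"],cv2.COLOR_BGR2HSV)
for n,b,z in(("book",[345,206,422,263],.014),("timer",[155,248,184,278],.016),("box",[169,196,199,218],.034),("marker",[457,231,464,278],.016),("loose",[220,244,236,270],.03)):
    print(n,onz(t,[[b[0],b[1]],[b[2],b[1]],[b[2],b[3]],[b[0],b[3]],[(b[0]+b[2])/2,(b[1]+b[3])/2]],z)[:,:2].round(3).tolist())
b=[345,206,422,263]
# bench heights: depth at wide grid
D=t["depth"]; print("bench front edge x:",onz(t,[[200,293],[300,292],[400,292]],0).round(3).tolist())
np.save("sl.npy",np.r_[mu,u])
# rectify visible face in side view
mid=mu; best=u if u[1]>0 else -u
c=np.r_[mid,0]
U=np.r_[best,0]
pts=np.array([c+U*.065+[0,0,.066],c-U*.065+[0,0,.066],c-U*.065+[0,0,.0],c+U*.065+[0,0,.0]])
q=np.float32(proj(s,pts)); print(q)
W=cv2.warpPerspective(s["frame"],cv2.getPerspectiveTransform(q,np.float32([[0,0],[650,0],[650,330],[0,330]])),(650,330),flags=cv2.INTER_CUBIC)
cr=cv2.resize(s["frame"][220:262,276:326],(500,420),interpolation=cv2.INTER_CUBIC)
out=np.zeros((600,800,3),np.uint8); out[:264,:520]=cv2.resize(W,(520,264)); out[264:600,:400]=cv2.resize(cr,(400,336))
bk=cv2.resize(t["frame"][200:270,335:430],(380,280),interpolation=cv2.INTER_CUBIC); out[300:580,410:790]=bk
cv2.imwrite("pics/face.png",out)
E
```

```text
cams [ 0.27232194 -0.02120216  1.66702342] [ 0.06471149 -1.50338506  0.66872851]
stand 1028 ((496.4665222167969, 68.9141845703125), (69.38324737548828, 130.3982391357422), 8.480677604675293)
slide top [0.49413274 0.06592428] [-0.1029105   0.99469062] -0.05585165735911129 0.0549448253341913 95.90679468024118
book [[0.577, -0.112], [0.572, -0.33], [0.41, -0.322], [0.415, -0.107], [0.493, -0.217]]
timer [[0.469, 0.425], [0.468, 0.343], [0.383, 0.342], [0.385, 0.424], [0.426, 0.384]]
box [[0.613, 0.383], [0.611, 0.298], [0.549, 0.297], [0.551, 0.382], [0.581, 0.34]]
marker [[0.498, -0.425], [0.497, -0.445], [0.365, -0.438], [0.366, -0.418], [0.431, -0.432]]
loose [[0.475, 0.239], [0.474, 0.195], [0.402, 0.195], [0.402, 0.239], [0.438, 0.217]]
bench front edge x: [[0.342, 0.301, 0.0], [0.338, 0.02, 0.0], [0.332, -0.259, 0.0]]
[[293.78665 223.50659]
 [309.81842 237.08441]
 [310.28033 257.94113]
 [294.42902 243.2536 ]]
```

View pics/face.png

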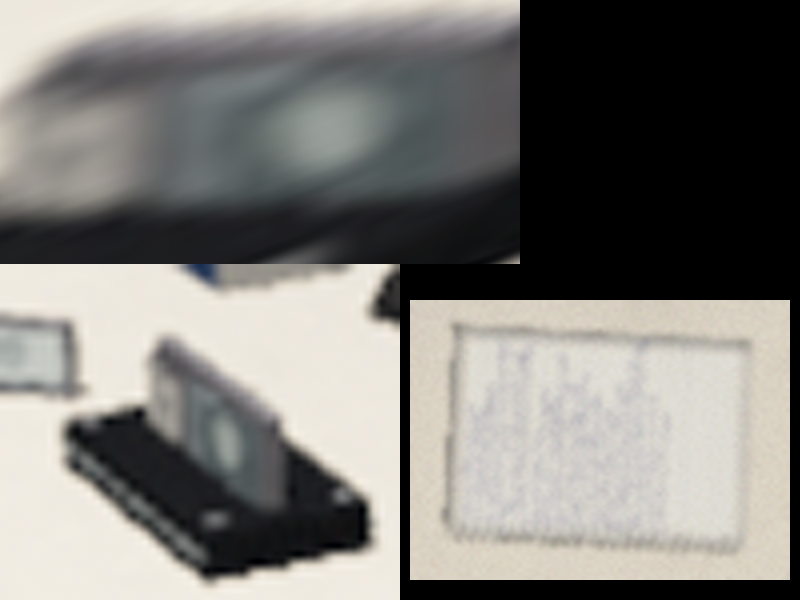

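Confirmed. The mounted slide (side px 292–311, 226–250, about 110 mm long) has its pale label field at the far (+y) end on the face towards the robot, which fits the right-handed frame. Its plain end is at -y. The loose slide at top (220–236, 244–270) isn't the one. Next I'll compute the approach.

```bash
cat > plan.py <<'E'
import numpy as np,sys
from scipy.spatial.transform import Rotation as Ro
from workcell import bot
def go(p,yaw=None):
    o=bot.get_obs(); R=Ro.from_euler("xyz",o["tcp_rot"],degrees=True).as_matrix()
    d=R.T@(np.array(p)-o["ee_pos"]); y=R[:,1]; cur=np.degrees(np.arctan2(y[1],y[0])); roll=0
    if yaw is not None: roll=-((yaw-cur+90)%180-90)   # tool x is down: +roll turns yaw negative
    print("t",o["time"],"pos",o["ee_pos"].round(4),"q",o["q"].round(1),"x",R[:,0].round(3),"y",R[:,1].round(3),"z",R[:,2].round(3),"F",o["wrist_force"].round(1),"open",round(o["opening"],4))
    print("shift",d.round(4),"roll rad",round(np.radians(roll),3),"jaw yaw",cur)
if __name__=="__main__":
    a=[float(v) for v in sys.argv[1:]]; go(a[:3],a[3] if len(a)>3 else None)
E
python3 plan.py .5005 .033 .13 8
```

```text
t 0.9 pos [ 0.1786 -0.5202  0.2313] q [-71.    5.   10.1  95.1  -0.   90. ] x [-0.  0. -1.] y [ 0.325 -0.946 -0.   ] z [-0.946 -0.325  0.   ] F [-0.2  1.1  0.1] open 0.0855
shift [ 0.1013 -0.4186 -0.4841] roll rad -1.38 jaw yaw -71.04573109117761
```

>>> apply_moves(commands=[[0.03,-0.4186,-0.4841,-1.38,1],[0.03,-0.4186,-0.4841,-1.38,1],[0.03,-0.4186,-0.4841,-1.38,1],[0.03,-0.4186,-0.4841,-1.38,1],[0.03,-0.4186,-0.4841,-1.38,1],[0.03,-0.4186,-0.4841,-1.38,1],[0.03,-0.4186,-0.4841,-1.38,1],[0.03,-0.4186,-0.4841,-1.38,1],[0.03,-0.4186,-0.4841,-1.38,0.3],[0.03,-0.4186,-0.4841,-1.38,0.3],[0.03,-0.4186,-0.4841,-1.38,0.3],[0.03,-0.4186,-0.4841,-1.38,0.3]], newtons=60)

```text
time: 2.1
ee_pos: [0.4808, -0.0, 0.2034]
tcp_rot: [75.0, 89.9, -6.9]
wrist_force: [0.5, -1.2, -0.8]
opening: 0.0555
```

```bash
python3 plan.py .5005 .033 .09 8
```

```text
t 2.1 pos [ 0.4808 -0.      0.2034] q [ 0. -5. -3. 92. -0. 82.] x [ 0.001 -0.    -1.   ] y [0.99  0.14  0.001] z [ 0.14 -0.99  0.  ] F [ 0.5 -1.2 -0.8] open 0.0555
shift [ 0.1134  0.024  -0.03  ] roll rad 0.001 jaw yaw 8.04332810913626
```

>>> apply_moves(commands=[[0.05,0.024,-0.03,0,0.3],[0.1,0.024,-0.03,0,0.3],[0.12,0.024,-0.03,0,0.3],[0.12,0.024,-0.03,0,0.3]])

```text
time: 2.5
ee_pos: [0.4978, 0.0334, 0.0789]
tcp_rot: [-92.8, 89.6, -174.7]
wrist_force: [-1.2, -0.0, -0.1]
opening: 0.0555
```

```bash
python3 - <<'E'
from workcell import cams
import cv2,numpy as np
from geo import *
d=cams.camera("side"); e=cams.camera("top"); np.savez("side1.npz",**d); np.savez("top1.npz",**e)
a=cv2.resize(d["frame"][190:270,260:350],(540,480),interpolation=cv2.INTER_CUBIC)
cv2.imwrite("pics/pre.png",a)
E
python3 plan.py .5005 .033 .028 8
```

```text
t 2.6 pos [0.5004 0.0329 0.0843] q [  3.8  -2.  -13.3  78.7  -0.   85.7] x [ 0.001 -0.    -1.   ] y [0.99  0.14  0.001] z [ 0.14 -0.99  0.  ] F [ 0.4 -0.2  1. ] open 0.0557
shift [ 0.0563  0.     -0.0001] roll rad 0.001 jaw yaw 8.041149882773626
```

View pics/pre.png

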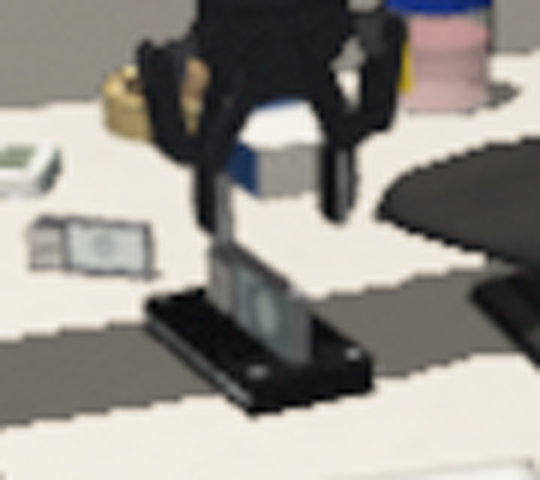

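```bash
python3 - <<'E'
from geo import *
s=load("side1"); U=np.array([-.143,.99,0]); c=np.array([.4955,.068,0])
f=lambda X:((proj(s,X)-[260,190])*6).round(0).tolist()
print("tcp",f([.5004,.0329,.0843]),"finger tips",f([[.5004-.0335*.99,.0329-.004,.09],[.5004+.0335*.99,.0329+.004,.09]]))
for x in(-.055,-.038,0,.055): print(x,f(c+U*x+[0,0,.056]),f(c+U*x+[0,0,.02]))
print("stand",[f(c+U*a+[b*.99,b*.14,.02]) for a in(-.067,.067) for b in(-.035,.035)])
E
```

```text
tcp [[279.0, 226.0]] finger tips [[216.0, 226.0], [341.0, 205.0]]
-0.055 [[297.0, 292.0]] [[299.0, 360.0]]
-0.038 [[283.0, 281.0]] [[284.0, 349.0]]
0 [[251.0, 257.0]] [[253.0, 324.0]]
0.055 [[208.0, 224.0]] [[210.0, 289.0]]
stand [[[244.0, 381.0]], [[373.0, 356.0]], [[139.0, 293.0]], [[262.0, 271.0]]]
```

>>> apply_moves(commands=[[0.03,0,0.004,0,0.3],[0.055,0,0.004,0,0.3],[0.056,0,0.004,0,0.3],[0.056,0,0.004,0,-1],[0.056,0,0.004,0,-1],[0.056,0,0.004,0,-1],[0.056,0,0.004,0,-1],[0.056,0,0.004,0,-1],[0.056,0,0.004,0,-1],[0.056,0,0.004,0,-1]], newtons=60)

```text
time: 3.6
ee_pos: [0.5021, 0.029, 0.0301]
tcp_rot: [78.8, 89.8, -3.2]
wrist_force: [0.9, -0.9, 6.1]
opening: 0.0067
```

```bash
python3 plan.py .5005 .033 .028 8
```

```text
t 3.6 pos [0.5021 0.029  0.0301] q [  3.3  -0.6 -18.   72.4  -0.   85.3] x [ 0.004 -0.    -1.   ] y [0.99  0.14  0.004] z [ 0.14  -0.99   0.001] F [ 0.9 -0.9  6.1] open 0.0067
shift [ 0.0021 -0.001  -0.0042] roll rad 0.001 jaw yaw 8.044549232044224
```

>>> apply_moves(commands=[[-0.004,0,0,0,-1],[-0.02,0,0,0,-1],[-0.04,0,0,0,-1],[-0.07,0,0,0,-1],[-0.1,0,0,0,-1],[-0.12,0,0,0,-1],[-0.12,0,0,0,-1],[-0.12,0,0,0,-1]])

```text
time: 4.4
ee_pos: [0.5018, 0.029, 0.1502]
tcp_rot: [79.9, 89.8, -2.0]
wrist_force: [-0.2, -0.3, -1.5]
opening: 0.0069
```

```bash
python3 - <<'E'
from workcell import cams
import cv2,numpy as np
d=cams.camera("side"); np.savez("side2.npz",**d)
cv2.imwrite("pics/lift.png",cv2.resize(d["frame"][170:270,260:360],(560,560),interpolation=cv2.INTER_CUBIC))
E
python3 plan.py .5005 .033 .028 8
```

```text
t 4.45 pos [0.5014 0.029  0.1494] q [ 3.3 -2.6 -6.7 85.8 -0.  85.3] x [ 0.003 -0.    -1.   ] y [0.99  0.14  0.003] z [ 0.14  -0.99   0.001] F [-0.2  0.3 -1.1] open 0.0069
shift [ 0.1214 -0.0006 -0.0041] roll rad 0.001 jaw yaw 8.047053375201076
```

View pics/lift.png

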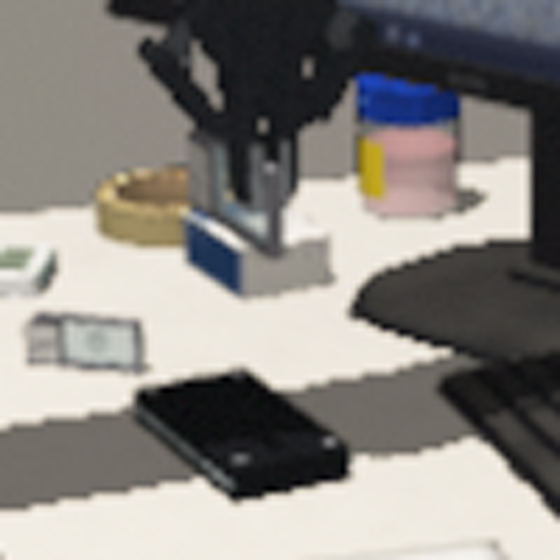

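The slide is held at its plain end, clear of the stand at crop (245, 430), which is empty and hasn't moved. Moves only translate and roll about the tool axis, so the tilt has to come from the arm's limits, or from a regrasp after laying the slide flat. First I'll raise it and turn the label face outward.

>>> apply_moves(commands=[[-0.3,-0.044,0.159,-2.727,-1],[-0.3,-0.044,0.159,-2.727,-1],[-0.3,-0.044,0.159,-2.727,-1],[-0.3,-0.044,0.159,-2.727,-1],[-0.3,-0.044,0.159,-2.727,-1],[-0.3,-0.044,0.159,-2.727,-1],[-0.3,-0.044,0.159,-2.727,-1],[-0.3,-0.044,0.159,-2.727,-1],[-0.3,-0.044,0.159,-2.727,-1],[-0.3,-0.044,0.159,-2.727,-1],[-0.3,-0.044,0.159,-2.727,-1],[-0.3,-0.044,0.159,-2.727,-1]])

```text
time: 5.65
ee_pos: [0.4795, -0.1346, 0.4481]
tcp_rot: [21.2, 89.9, 42.7]
wrist_force: [0.3, -0.7, -0.5]
opening: 0.0068
```

```bash
python3 plan.py .48 -.135 .45 164.3
```

```text
t 5.65 pos [ 0.4795 -0.1346  0.4481] q [-1.570e+01  1.040e+01  4.220e+01  1.218e+02  1.000e-01 -3.720e+01] x [ 0.001  0.001 -1.   ] y [-0.367  0.93   0.   ] z [0.93  0.367 0.001] F [ 0.3 -0.7 -0.5] open 0.0068
shift [-0.0019 -0.0005  0.0003] roll rad -0.921 jaw yaw 111.52649816305949
```

>>> apply_moves(commands=[[0,0,0,-0.921,-1],[0,0,0,-0.921,-1],[-0.02,0,0,-0.921,-1],[-0.04,0,0,-0.921,-1],[-0.08,0,0,-0.921,-1],[-0.12,0,0,-0.921,-1],[-0.16,0,0,-0.921,-1],[-0.2,0,0,-0.921,-1],[-0.25,0,0,-0.921,-1],[-0.3,0,0,-0.921,-1]])

```text
time: 6.65
ee_pos: [0.4499, -0.1264, 0.5231]
tcp_rot: [-88.8, 87.1, -14.6]
wrist_force: [0.0, -1.0, -0.7]
opening: 0.0067
```

```bash
python3 plan.py .48 -.135 .75 164.3
```

```text
t 6.65 pos [ 0.4499 -0.1264  0.5231] q [-1.570e+01  1.280e+01  5.610e+01  1.305e+02  1.000e-01 -8.990e+01] x [ 0.049 -0.013 -0.999] y [-0.961  0.272 -0.05 ] z [0.273 0.962 0.001] F [ 0.  -1.  -0.7] open 0.0067
shift [-2.25e-01 -4.27e-02  2.00e-04] roll rad -0.002 jaw yaw 164.17199844861466
```

>>> apply_moves(commands=[[-0.1,0.03,0,0,-1],[-0.2,0.06,0,0,-1],[-0.3,0.1,0,0,-1],[-0.4,0.12,0,0,-1],[-0.4,0.12,0,0,-1],[-0.4,0.12,0,0,-1]])

```text
time: 7.25
ee_pos: [0.366, -0.1027, 0.5526]
tcp_rot: [-89.3, 84.2, -15.2]
wrist_force: [0.9, -0.4, -0.7]
opening: 0.0072
```

```bash
python3 plan.py .48 -.135 .75; python3 -c "
from workcell import bot;print(bot.get_obs()['q'])"
```

```text
t 7.25 pos [ 0.366  -0.1027  0.5526] q [-1.570e+01  6.000e-01  4.680e+01  1.305e+02  1.000e-01 -8.980e+01] x [ 0.097 -0.026 -0.995] y [-0.957  0.272 -0.101] z [0.273 0.962 0.001] F [ 0.9 -0.4 -0.7] open 0.0072
shift [-0.1845 -0.1378  0.0003] roll rad 0.0 jaw yaw 164.1243357819839
[-1.57138499e+01  5.67160465e-01  4.68045171e+01  1.30460790e+02
  5.35779132e-02 -8.98390073e+01]
```

>>> apply_moves(commands=[[-0.15,0.08,0,0,-1],[-0.15,0.08,0,0,-1]])

```text
time: 7.45
ee_pos: [0.3226, -0.0904, 0.5672]
tcp_rot: [-89.4, 81.7, -15.3]
wrist_force: [-0.1, 0.1, 0.1]
opening: 0.007
```

>>> apply_moves(commands=[[-0.15,0.08,0,0,-1],[-0.15,0.08,0,0,-1]])

```text
time: 7.65
ee_pos: [0.2824, -0.0789, 0.5783]
tcp_rot: [-89.5, 79.1, -15.4]
wrist_force: [-0.3, -0.3, 0.3]
opening: 0.0073
```

>>> apply_moves(commands=[[-0.2,0.02,0,0,-1],[-0.2,0.02,0,0,-1]])

```text
time: 7.85
ee_pos: [0.2736, -0.0764, 0.5959]
tcp_rot: [-89.5, 76.1, -15.5]
wrist_force: [-0.3, 0.2, -0.3]
opening: 0.007
```

```bash
python3 plan.py .48 -.135 .75
```

```text
t 7.85 pos [ 0.2736 -0.0764  0.5959] q [-15.6 -12.6  41.7 130.5   0.  -89.7] x [ 0.232 -0.064 -0.971] y [-0.933  0.267 -0.24 ] z [0.275 0.962 0.002] F [-0.3  0.2 -0.3] open 0.007
shift [-0.098  -0.2453  0.0007] roll rad 0.0 jaw yaw 164.0214315767867
```

>>> apply_moves(commands=[[-0.2,-0.07,0,0,-1]])

```text
time: 7.95
ee_pos: [0.2851, -0.0797, 0.612]
tcp_rot: [-89.5, 74.1, -15.5]
wrist_force: [0.8, 0.5, -1.3]
opening: 0.0073
```

>>> apply_moves(commands=[[-0.2,-0.07,0,0,-1]])

```text
time: 8.05
ee_pos: [0.2952, -0.0826, 0.6279]
tcp_rot: [-89.5, 71.9, -15.5]
wrist_force: [0.2, -0.1, -0.6]
opening: 0.0074
```

>>> apply_moves(commands=[[-0.2,-0.07,0,0,-1],[-0.2,-0.07,0,0,-1]])

```text
time: 8.25
ee_pos: [0.3075, -0.0862, 0.6487]
tcp_rot: [-89.5, 69.1, -15.5]
wrist_force: [-0.2, -0.2, -1.1]
opening: 0.0066
```

```bash
python3 plan.py .48 -.135 .75
```

```text
t 8.25 pos [ 0.3075 -0.0862  0.6487] q [-1.570e+01 -7.000e+00  5.440e+01  1.305e+02  1.000e-01 -8.970e+01] x [ 0.344 -0.096 -0.934] y [-0.898  0.258 -0.357] z [0.275 0.961 0.003] F [-0.2 -0.2 -1.1] open 0.0066
shift [-0.0307 -0.2037  0.0008] roll rad 0.0 jaw yaw 163.9684753064858
```

>>> apply_moves(commands=[[-0.2,0,0,0,-1],[-0.2,0,0,0,-1]])

```text
time: 8.45
ee_pos: [0.287, -0.0804, 0.6641]
tcp_rot: [-89.6, 66.3, -15.6]
wrist_force: [-0.7, 0.7, -0.4]
opening: 0.0066
```

>>> apply_moves(commands=[[-0.2,0,0,0,-1],[-0.2,0,0,0,-1]])

```text
time: 8.65
ee_pos: [0.2644, -0.0741, 0.6794]
tcp_rot: [-89.6, 63.4, -15.6]
wrist_force: [-1.3, 0.4, -0.3]
opening: 0.007
```

>>> apply_moves(commands=[[-0.2,0,0,0,-1],[-0.2,0,0,0,-1]])

```text
time: 8.85
ee_pos: [0.2413, -0.0675, 0.6937]
tcp_rot: [-89.6, 60.4, -15.6]
wrist_force: [-0.3, 0.6, 0.1]
opening: 0.0068
```

>>> apply_moves(commands=[[-0.2,-0.05,0,0,-1],[-0.2,-0.05,0,0,-1]])

```text
time: 9.05
ee_pos: [0.2354, -0.0659, 0.7121]
tcp_rot: [-89.6, 57.4, -15.6]
wrist_force: [-0.6, -0.4, -0.1]
opening: 0.007
```

```bash
python3 plan.py .48 -.135 .75
```

```text
t 9.05 pos [ 0.2354 -0.0659  0.7121] q [-15.7 -14.2  58.8 130.5   0.  -89.7] x [ 0.518 -0.145 -0.843] y [-0.81   0.234 -0.538] z [0.275 0.961 0.004] F [-0.6 -0.4 -0.1] open 0.007
shift [ 0.1048 -0.2346  0.0009] roll rad 0.0 jaw yaw 163.9094162193183
```

>>> apply_moves(commands=[[-0.2,-0.13,0,0,-1],[-0.2,-0.13,0,0,-1]])

```text
time: 9.25
ee_pos: [0.2514, -0.0706, 0.7341]
tcp_rot: [-89.6, 54.7, -15.6]
wrist_force: [-0.1, 0.8, 0.0]
opening: 0.0069
```

>>> apply_moves(commands=[[-0.2,-0.13,0,0,-1],[-0.2,-0.13,0,0,-1]])

```text
time: 9.45
ee_pos: [0.2603, -0.0732, 0.7527]
tcp_rot: [-89.6, 52.0, -15.6]
wrist_force: [-0.7, -0.4, -0.5]
opening: 0.0066
```

>>> apply_moves(commands=[[-0.2,-0.05,0,0,-1],[-0.2,-0.05,0,0,-1]])

```text
time: 9.65
ee_pos: [0.2377, -0.0668, 0.7661]
tcp_rot: [-89.6, 49.3, -15.7]
wrist_force: [-1.3, 0.4, -0.1]
opening: 0.0068
```

>>> apply_moves(commands=[[-0.2,-0.05,0,0,-1],[-0.2,-0.05,0,0,-1]])

```text
time: 9.85
ee_pos: [0.2081, -0.0585, 0.7792]
tcp_rot: [-89.4, 45.9, -14.9]
wrist_force: [-0.7, -0.5, 0.3]
opening: 0.0071
```

```bash
python3 plan.py .48 -.135 .75
```

```text
t 9.85 pos [ 0.2081 -0.0585  0.7792] q [-24.3 -13.5  70.7 130.5   6.5 -96.2] x [ 0.672 -0.179 -0.718] y [-0.692  0.195 -0.696] z [0.264 0.964 0.007] F [-0.7 -0.5  0.3] open 0.0071
shift [ 0.2175 -0.1826 -0.0022] roll rad 0.0 jaw yaw 164.28457065240985
```

>>> apply_moves(commands=[[-0.18,0.1,0,0,-1],[-0.18,0.1,0,0,-1]])

```text
time: 10.05
ee_pos: [0.1622, -0.027, 0.7973]
tcp_rot: [-88.9, 40.5, -13.7]
wrist_force: [-2.2, 1.5, -0.6]
opening: 0.0068
```

```bash
python3 plan.py .48 -.135 .75
```

```text
t 10.05 pos [ 0.1622 -0.027   0.7973] q [-26.7 -18.5  70.8 130.5   9.9 -97.5] x [ 0.738 -0.18  -0.65 ] y [-0.627  0.172 -0.76 ] z [0.248 0.969 0.014] F [-2.2  1.5 -0.6] open 0.0068
shift [ 0.2848 -0.1819 -0.0264] roll rad 0.0 jaw yaw 164.64306624360808
```

```bash
python3 -c "
from workcell import bot;o=bot.get_obs();print(o['q'],o['qd'])"
```

```text
[-26.71459084 -18.48488911  70.75992015 130.51580242   9.87139856
 -97.4657365 ] [-1.01395001e+02 -1.37210018e+01 -2.11992008e-01 -2.71346854e-02
  7.55769925e+01 -6.52231296e+01]
```

>>> apply_moves(commands=[[0.05,-0.013,-0.003,0,-1],[0.1,-0.025,-0.006,0,-1],[0.15,-0.04,-0.008,0,-1],[0.212,-0.054,-0.011,0,-1],[0.212,-0.054,-0.011,0,-1]])

```text
time: 10.55
ee_pos: [0.2841, -0.0696, 0.7329]
tcp_rot: [-88.9, 40.2, -13.7]
wrist_force: [0.6, 0.6, 0.8]
opening: 0.007
```

```bash
python3 plan.py .48 -.135 .3; python3 -c "
from workcell import bot;o=bot.get_obs();print(o['q'].round(2),o['qd'].round(1))"
```

```text
t 10.55 pos [ 0.2841 -0.0696  0.7329] q [-13.9 -30.7  35.3 106.1   0.2 -89.1] x [ 0.742 -0.181 -0.645] y [-0.622  0.171 -0.764] z [0.249 0.968 0.015] F [0.6 0.6 0.8] open 0.007
shift [ 0.4365  0.1977 -0.0209] roll rad 0.0 jaw yaw 164.59957025507455
[-13.95 -30.65  35.28 106.1    0.19 -89.06] [  9.5 -14.8 -81.  -65.7  -5.4   5.1]
```

```bash
python3 plan.py .508 -.14 .161
```

```text
t 10.55 pos [ 0.2841 -0.0696  0.7329] q [-13.9 -30.7  35.3 106.1   0.2 -89.1] x [ 0.742 -0.181 -0.645] y [-0.622  0.171 -0.764] z [0.249 0.968 0.015] F [0.6 0.6 0.8] open 0.007
shift [ 0.5479  0.2857 -0.0209] roll rad 0.0 jaw yaw 164.59957025507455
```

>>> apply_moves(commands=[[0.02,0.01,0,0,-1],[0.06,0.03,-0.002,0,-1],[0.1,0.052,-0.004,0,-1],[0.14,0.073,-0.005,0,-1],[0.18,0.094,-0.007,0,-1],[0.22,0.115,-0.008,0,-1],[0.26,0.136,-0.01,0,-1],[0.3,0.156,-0.011,0,-1],[0.34,0.177,-0.013,0,-1],[0.37,0.193,-0.014,0,-1],[0.39,0.203,-0.015,0,-1],[0.4,0.209,-0.015,0,-1]])

```text
time: 11.75
ee_pos: [0.4758, -0.1296, 0.3216]
tcp_rot: [-88.8, 42.3, -13.6]
wrist_force: [-1.3, 0.0, 0.3]
opening: 0.0066
```

```bash
python3 plan.py .508 -.14 .161
```

```text
t 11.75 pos [ 0.4758 -0.1296  0.3216] q [-16.5 -48.6 -33.2  57.7   2.2 -90.8] x [ 0.719 -0.174 -0.673] y [-0.649  0.178 -0.74 ] z [0.248 0.969 0.016] F [-1.3  0.   0.3] open 0.0066
shift [ 0.133   0.0961 -0.0046] roll rad 0.0 jaw yaw 164.65444514932938
```

J2 is at its lower limit here, and the tilt dropped to 47.7°. I'll fit the arm's plane geometry from the logged poses to see which tilt is feasible at the goal.

```bash
cat > kin.py <<'E'
import numpy as np
from scipy.optimize import least_squares
D=np.array([[4.98,10.08,95.1,.55,.2313],[-5,-3,92,.4808,.2034],[-2,-13.3,78.7,.5015,.0843],[-.6,-18,72.4,.5029,.0301],[-2.6,-6.7,85.8,.5022,.1494],[10.4,42.2,121.8,.4980,.4481],[12.8,56.1,130.5,.4673,.5231],[.57,46.8,130.46,.3801,.5526],[-12.6,41.7,130.5,.2841,.5959],[-7,54.4,130.5,.3194,.6487],[-14.2,58.8,130.5,.2444,.7121],[-30.65,35.28,106.1,.2925,.7329]])
def fk(p,q):
    L1,L2,L3,h,r0,f=p; a,b,c=np.radians(q); e=b-a+f; t=c-b+a
    return np.array([r0+L1*np.sin(a)+L2*np.cos(e)+L3*np.cos(t),h+L1*np.cos(a)+L2*np.sin(e)-L3*np.sin(t)])
s=least_squares(lambda p:np.concatenate([fk(p,d[:3])-d[3:] for d in D]),[.408,.517,.38,.158,0,0])
p=s.x
def ik(r,z,pitch,x0=(-40,-40,40)):
    k=least_squares(lambda q:np.r_[fk(p,q)-[r,z],(q[2]-q[1]+q[0]-pitch)/100],x0); return k.x if k.cost<1e-8 else None
if __name__=="__main__":
    print(p.round(4),np.abs(s.fun).max())
    for r,z in((.527,.16),(.535,.16),(.527,.175),(.53,.25),(.53,.32),(.5,.5),(.45,.6)):
        print(r,z,[(pt,None if (w:=ik(r,z,pt)) is None else w.round(1).tolist()) for pt in (34,37,40,42.3)])
E
python3 kin.py
```

```text
[4.205e-01 5.202e-01 4.292e-01 1.596e-01 1.000e-04 6.930e-02] 0.000682597831940579
0.527 0.16 [(34, [-56.1, -59.4, 30.7]), (37, [-53.0, -56.4, 33.7]), (40, [-50.0, -53.3, 36.7]), (42.3, [-47.6, -51.0, 39.0])]
0.535 0.16 [(34, [-54.2, -58.8, 29.4]), (37, [-51.3, -55.7, 32.5]), (40, [-48.3, -52.7, 35.7]), (42.3, [-46.0, -50.3, 38.0])]
0.527 0.175 [(34, [-56.0, -57.7, 32.3]), (37, [-53.0, -54.7, 35.3]), (40, [-49.9, -51.6, 38.3]), (42.3, [-47.6, -49.3, 40.6])]
0.53 0.25 [(34, [-53.8, -48.7, 39.1]), (37, [-50.9, -45.6, 42.3]), (40, [-47.9, -42.5, 45.4]), (42.3, [-45.6, -40.2, 47.8])]
0.53 0.32 [(34, [-51.2, -39.9, 45.3]), (37, [-48.3, -36.8, 48.5]), (40, [-45.4, -33.6, 51.8]), (42.3, [-43.2, -31.2, 54.2])]
0.5 0.5 [(34, [-44.4, -15.8, 62.6]), (37, [-41.5, -12.4, 66.1]), (40, [-38.6, -9.0, 69.6]), (42.3, [-36.3, -6.3, 72.3])]
0.45 0.6 [(34, [-41.2, -0.8, 74.5]), (37, [-38.2, 2.9, 78.1]), (40, [-35.1, 6.6, 81.7]), (42.3, [-32.7, 9.5, 84.5])]
```

The fit is good to under 1 mm. At the goal, a 47.7° tilt needs J2 ≈ -47.5°, which is allowed, and more tilt would need a more negative J2. I'll go outward first, then down.

>>> apply_moves(commands=[[0.03,-0.008,-0.002,0,-1],[0.045,-0.012,-0.003,0,-1],[0.045,-0.012,-0.003,0,-1],[0.06,0.005,-0.003,0,-1],[0.08,0.028,-0.003,0,-1],[0.1,0.051,-0.004,0,-1],[0.115,0.069,-0.004,0,-1],[0.128,0.084,-0.005,0,-1],[0.136,0.0934,-0.005,0,-1],[0.136,0.0934,-0.005,0,-1],[0.136,0.0934,-0.005,0,-1]])

```text
time: 12.85
ee_pos: [0.5122, -0.1415, 0.1629]
tcp_rot: [-88.8, 42.1, -13.6]
wrist_force: [-0.1, 0.0, -0.3]
opening: 0.007
```

```bash
python3 plan.py .512 -.141 .161; python3 - <<'E'
from workcell import bot,cams
from geo import *
from scipy.spatial.transform import Rotation as Ro
o=bot.get_obs(); print(o["q"].round(2),o["qd"].round(1))
R=Ro.from_euler("xyz",o["tcp_rot"],degrees=True).as_matrix(); L=o["ee_pos"]+R@[.003,-.004,-.078]
print("label est",L.round(3),"normal z",-R[2,1])
# slide corners in the world, by the assumed grip
S=np.array([[x,4,z] for x,z in((-55,0),(55,0),(55,50),(-55,50))])/1000
off=S-np.array([.038,.004,.021]); W=L+off@np.c_[-R[:,2],-R[:,1],-R[:,0]].T
out=np.zeros((600,800,3),np.uint8)
for i,c in enumerate(("top","side")):
    d=cams.camera(c); np.savez(f"{c}3.npz",**d)
    for n in("label","notch","slide","lab_book","slide_stand"): print(c,n,[([round(v) for v in r["rect"]],round(r["confidence"],2)) for r in cams.spot_in(n,c)][:3])
    q=proj(d,W); l=proj(d,L)[0]; print(c,"slide px",q.round(1).tolist(),"label px",l.round(1))
    u,v=(int(l[0]),int(l[1])); k=40
    a=cv2.resize(d["frame"][v-k:v+k,u-k:u+k],(400,400),interpolation=cv2.INTER_CUBIC)
    out[:400,400*i:400*i+400]=a
cv2.imwrite("pics/hold.png",out[:400])
E
```

```text
t 12.85 pos [ 0.5122 -0.1415  0.1629] q [-16.7 -46.9 -50.4  38.6   2.3 -90.9] x [ 0.721 -0.174 -0.671] y [-0.647  0.178 -0.741] z [0.248 0.969 0.015] F [-0.1  0.  -0.3] open 0.007
shift [0.0011 0.0016 0.0004] roll rad 0.0 jaw yaw 164.65048433195216
[-16.67 -46.91 -50.45  38.64   2.3  -90.89] [-0.1  0.3  1.  -0.2  0.1 -0. ]
label est [ 0.498 -0.218  0.163] normal z 0.7413471422269831
top label [([359, 214, 395, 234], 0.76), ([220, 245, 236, 265], 0.59)]
top notch [([354, 215, 394, 233], 0.64), ([220, 246, 236, 266], 0.53), ([171, 193, 200, 221], 0.16)]
top slide [([357, 213, 396, 238], 0.58)]
top lab_book [([347, 207, 420, 261], 0.84)]
top slide_stand [([257, 220, 306, 254], 0.74), ([153, 248, 185, 278], 0.64)]
top slide px [[355.8, 211.8], [397.2, 221.4], [396.2, 233.5], [353.7, 223.7]] label px [390.3 224.9]
side label [([319, 215, 337, 242], 0.67), ([267, 228, 285, 238], 0.54)]
side notch [([264, 224, 288, 238], 0.69), ([321, 215, 337, 242], 0.66)]
side slide [([319, 219, 340, 241], 0.81), ([264, 224, 284, 234], 0.49)]
side lab_book [([298, 266, 356, 310], 0.97)]
side slide_stand [([280, 237, 320, 259], 0.67)]
side slide px [[336.0, 223.0], [339.6, 238.5], [324.6, 226.4], [322.0, 211.6]] label px [332.8 230.9]
```

View pics/hold.png

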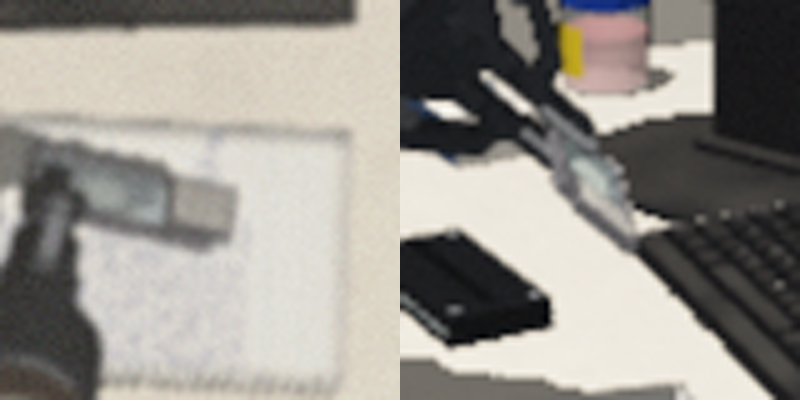

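The top view shows the pale label field at crop (202, 210), which is px (390.4, 226). I predicted (390.3, 224.9). It's face-up over the book, the side view agrees, and the stand hasn't moved. One last state check, then I'll hand in.

```bash
python3 - <<'E'
from workcell import bot
from geo import *
d=load("top0"); print("book mid",onz(d,[[382.1,234.4]],.014).round(3))
o=bot.get_obs(); print(o["time"],o["qd"].round(2),o["ee_pos"].round(4),o["opening"])
print(bot.job_done())
E
```

```text
book mid [[ 0.493 -0.214  0.014]]
13.45 [ 0.03 -0.03 -0.03  0.04 -0.03  0.02] [ 0.5118 -0.1414  0.1609] 0.006576338421057836
the job is handed in; nothing more can be done
None
```

The slide is out of its stand, held by its plain end over the lab book with the label readable from above. I handed it in at 13.45 s with the arm still holding it.

**How it was done:** The moves can't tip the tool directly. I turned the label face outward, then tilted the tool in small steps by pushing against the wrist joint's limit high up, and brought it down over the book.

**Last checks:**

| Check | Result |
|---|---|
| Label position | about (0.498, -0.218, 0.161–0.163) m, roughly 6 mm from the book's measured middle |
| Height | about 14.8 cm above the page |
| Label in top picture | within about 1 px of where I predicted |
| Tilt of labelled face | about 47.8° from upright |
| Motion and grip | joint speeds about 0, grip set to 60 N |
| Stand and book | no visible movement |

**Close or in disagreement:**
- **Tilt margin:** it is only about 3° over the required 45°. It had reached about 50°, but slipped back when the shoulder joint hit its lower limit on the way down.
- **Joint limits:** three joints came right up to their limits. The elbow and wrist readings I took (70.76 and 130.516) were just inside. The shoulder read -48.6 to one decimal against a limit of -48.56, so I can't tell whether it stayed inside.
- **Finger opening:** it reads about 6.6–7 mm on a slide given as 8 mm thick. The slide looks firmly held in the pictures.
- **Timer, carton and marker:** I did not check these again at the end.

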